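Unfold the crank and clamp the lunch canister

ROBOT

A 6-joint arm with a two-finger parallel gripper is mounted at the origin on the work surface. World frame = base frame: x ahead of the robot, y to its left, z up, the work surface at z = 0. Lengths are in m, angles in degrees, forces in N, time in s.
With the tool pointing down it reaches from about 0.4 to 0.825 m from the base axis. Payload 7 kg.
Tool frame: the origin (TCP) lies midway between the tips of the shut fingers; the grasp point (between the pads) lies r.grasp_offset behind it (r.grasp_offset is the distance from the TCP to the grasp point, in m); z points along the fingers, y is the direction in which the jaws open and shut (so a half turn about z gives the same grasp; the last joint's range is limited). The gripper opens to 88 mm and grips with 3 to 60 N. Pads are 19 mm wide; open, the fingers measure 130 mm over their backs; the gripper's body (78 mm by 193 mm) begins 47 mm behind the grasp point.
Start: joints at [92.137, 20.546, 0.682, 0, -70.136, -16.507], TCP at [0.168, 0.654, 0.227] pointing down, gripper open.
Joint ranges: [-176.03, 176.03], [-82.01, 121.73], [-58.28, 71.71], [-173.87, 95.51], [-174.79, -0.11], [-173.66, 173.66]. Speed limits (degrees/s): [136.94, 136.94, 172.46, 180, 180, 180].

INTERFACE

Orientations are given as [roll, pitch, yaw] about the fixed x, y, z axes, in that order (R = Rz(yaw) Ry(pitch) Rx(roll)).
In Python, from plant import status, imaging, r gives the robot as it stands.
- The arm moves only by the tool apply_moves, never from a script. Its argument "moves" is a list of rows, each a list of 6 numbers: the shift along the tool's x, y, z in units of 200 mm (1.0 is 200 mm), then the turn, a rotation vector about the tool's x, y, z in units of 90 degrees (1.0 is 90 degrees). In form: [[tx, ty, tz, rx, ry, rz], ...]. A call has 1 to 12 rows; each row is the pose to reach, as a shift and turn from the pose measured when the call began, along the tool's axes at that moment; what a row does not reach only later rows make up. A row lasts 1/8 s, in which the tool goes at most 62.5 mm and 10.7 degrees, less where a joint would pass 70% of its speed; a pose out of reach is approached as far as the arm can. A call with a number of a shift or a turn outside -1 to 1 is refused whole. A call with a gripper value outside its range is refused whole. "hand" is the closure, from -1 (fully open) to 1 (shut), set as the call begins (left out, the last holds). The fingers move at their own pace and stop on an object; "grip_force" is the grip in N (left out, the last holds). Time passes only in rows, so rows that repeat a pose let the fingers close. It gives the time, the measured TCP pose, the force and the opening at its end, in the units of the state.
- status.get_state(): the state, without advancing time (a new reading comes with each control period).
- imaging.capture(name): name is "side" or "top" or "wrist"; returns (picture, depth): 400x640x3 uint8, blue, green, red; 400x640 float32, m along the optical axis (not along the pixel's ray), 0 where there is no reading.
- imaging.camera_info(name): a dict with "fx", "fy", "cx", "cy" (pixels), "T" (4x4, takes a point from camera to world coordinates). Camera axes: x right, y up, looking along -z (the intrinsics and any distortion apply to the point x, -y, -z); pixel columns grow to the right and rows downward; lengths in m; the calibration is good to about 2 mm. A picture is of the moment at which its call begins: read the wrist's pose just before it. camera_info takes no time and is no camera call; for the wrist camera it gives the pose at the moment of the call.
- r.close_job(): hands the job in, once; it reports no verdict.
The state is a dict: "time_s": time; "joints": joint angles; "qd": joint speeds; "joint_torque": joint torques, N m; "tcp_pos": TCP position; "eef_rot": TCP orientation; "contact_force": force on the tool from outside, world axes, zero at the start; "moment": the same for the moment, N m; "gripper_width": finger opening in m.
Only numpy, scipy, OpenCV 4.12 (cv2) and the standard library are available. Lean on these libraries where they do the work, as an engineer would, in place of code of your own. Each camera call takes 0.05 s, during which the arm holds its last target.

TASK

Clamp down the lid of the wide, squat steel canister. Its crank's grip, a black ball on a stem, is folded flat: first lift the grip until it stands fully upright, then turn the crank clockwise (seen from above), about a quarter turn, until it meets its stop; leave the grip upright and let go. Do not touch the tall, narrow canister, which has the same kind of crank.

Things in the scene. Friction and masses are not known exactly. Their poses are not given: they have to be found in the camera images.
- wide_hinge (a point): Fold hinge of the grip, at the outer end of the wide canister's crank; it rides round with the crank. The canister: a steel drum fixed to the bench, 170 mm across, 90 mm high, flat white lid. The hinge lies 36 mm above the lid, 126 mm above the bench. Axes: z up, x outward along the crank arm (the crank's vertical axis, the lid's centre, is 75 mm from here along -x), y the hinge pin.
- wide_grip (a joint): Fold angle of the wide canister's grip, rad: 0 flat above the arm, pointing from the hinge to the lid's centre; 1.57 straight up (hard stop). Starts 0 to 0.2. Light friction (0.04 N m): stays where left. The grip is a black ball 26 mm across, centre 48 mm from the hinge, on a steel stem 10 mm thick; pinched across the arm (along y), the ball spins freely on its cross pin, so the stem swings up between the fingers.
- wide_crank (a joint): Angle of the wide canister's crank, rad: grows clockwise seen from above, hard stop at 1.6. Starts 0 to 0.25. Friction 0.15 N m (2 N at the grip): stays where left. The aluminium crank arm is 12 mm wide, narrower than the ball; its underside is 14 mm and its top 22 mm above the lid.
- tall: The other canister, not to be touched: steel, 120 mm across and 150 mm high, with a similar crank (58 mm arm, folded grip with its ball 40 mm from the hinge, hinge 186 mm above the bench). Fixed to the bench. Origin at the centre of its underside, z up.

How it is judged:
By the outcome, as a careful person would: the job done as asked, in the order asked, and still so for the second after the job is handed in, with the robot touching nothing.
It also fails if it takes over 42 s, if anything falls off the work surface, if the arm or the gripper's body presses on something with over 40 N, if the wrist force passes 120 N, or if a joint passes its speed limit or range.

## Working session

There is one attempt and no reset: what is moved stays moved. The work goes in short steps, Python scripts to look and compute and a tool call to move; the robot and the scene stay as the last step left them, time stands still between calls to the robot, and variables do not carry over. Pictures are saved under pics/ and viewed, and the job is handed in when it is done.

Besides the shell and the picture viewer there is one more tool, called after "Request:" as name([rows], argument=value, ...), one row to a line, values as JSON. apply_moves: Moves the arm, as the interface text tells. Its arguments: {"type":"object","properties":{"moves":{"type":"array","items":{"type":"array","items":{"type":"number"}}},"hand":{"type":"number"},"grip_force":{"type":"number"}},"required":["moves"]}

```bash
ls; mkdir -p pics; python3 - <<'E'
from plant import status, imaging, r
import cv2
print(status.get_state(), r.grasp_offset)
for n in("top","side"):
    p,d=imaging.capture(n); cv2.imwrite(f"pics/{n}0.png",p)
    i=imaging.camera_info(n); print(n,i)
    import numpy as np; np.save(f"{n}0.npy",d)
E
```

```text
pics
{'time_s': 0.0, 'joints': array([ 9.21380716e+01,  2.05909563e+01,  6.34216465e-01, -1.92389309e-02,
       -7.01368582e+01, -1.65037325e+01]), 'qd': array([ 0.09244958,  0.04543684,  0.05182123, -0.0496444 , -0.04082922,
       -0.02673394]), 'joint_torque': array([-8.07803626e-04, -5.82713842e+01,  2.93068850e+01,  6.99778005e+00,
        7.14774389e-03, -1.51418249e-04]), 'tcp_pos': array([0.16742023, 0.65340155, 0.22563424]), 'eef_rot': array([ 1.79905120e+02, -9.25078478e-03, -1.43722050e+01]), 'contact_force': array([0.31776068, 0.63736084, 0.32026785]), 'moment': array([ 0.03154681, -0.01077332, -0.0581988 ]), 'gripper_width': 0.08758285687544941} 0.0188
top {'fx': 399.64606305268507, 'fy': 399.64606305268507, 'cx': 321.4165892409199, 'cy': 198.81188369714292, 'T': array([[ 1.76451577e-01,  9.63437694e-01, -2.01625022e-01,
         3.56045782e-01],
       [-9.84308977e-01,  1.72881529e-01, -3.53244365e-02,
        -3.71348587e-02],
       [ 8.24348373e-04,  2.04694372e-01,  9.78825589e-01,
         8.66544193e-01],
       [ 0.00000000e+00,  0.00000000e+00,  0.00000000e+00,
         1.00000000e+00]])}
side {'fx': 373.9410352599575, 'fy': 373.9410352599575, 'cx': 318.72691236455427, 'cy': 198.10856651346958, 'T': array([[ 0.74748633,  0.49886261, -0.43863457,  0.22715781],
       [-0.66417562,  0.54971836, -0.50663643, -0.37205465],
       [-0.0116165 ,  0.67003419,  0.74223934,  0.61536766],
       [ 0.        ,  0.        ,  0.        ,  1.        ]])}
```

View pics/top0.png

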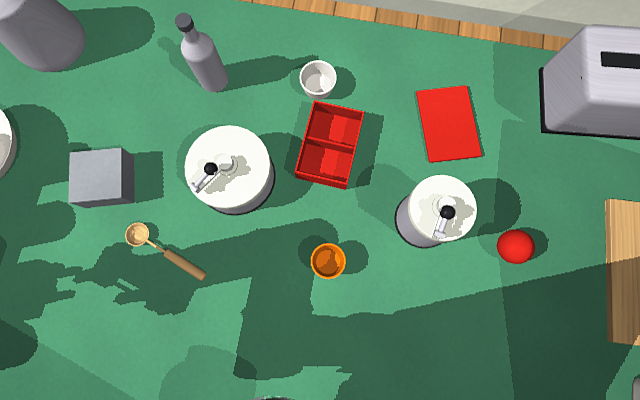

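View pics/side0.png

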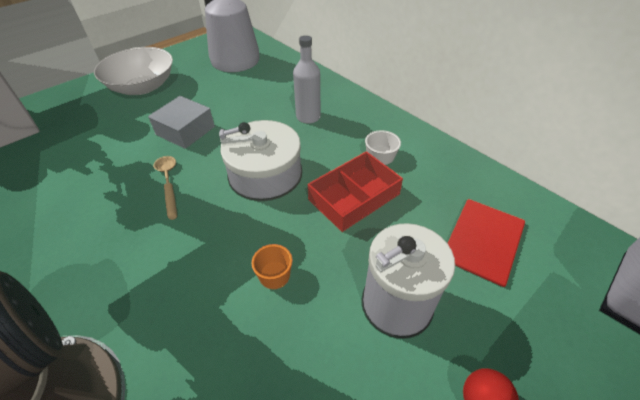

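The wide canister is at top (228,165), with its ball at (210,168) and the hinge end at about (196,187). The tall one is at top (440,210). In the side view the wide ball is at (244,128). Next I'll measure these.

```bash
cat > h.py <<'E'
import numpy as np, cv2
def ray(i,u,v):
    d=np.array([(u-i['cx'])/i['fx'],-(v-i['cy'])/i['fy'],-1.0]); T=i['T']
    return T[:3,3],T[:3,:3]@d
def pix_z(i,u,v,z):
    o,d=ray(i,u,v); return o+d*(z-o[2])/d[2]
def cloud(i,dep):
    v,u=np.mgrid[:400,:640]
    P=np.stack([(u-i['cx'])/i['fx']*dep,-(v-i['cy'])/i['fy']*dep,-dep],-1)
    return P@i['T'][:3,:3].T+i['T'][:3,3]
def proj(i,p):
    c=i['T'][:3,:3].T@(np.asarray(p)-i['T'][:3,3]); return i['cx']+i['fx']*c[0]/-c[2], i['cy']-i['fy']*c[1]/-c[2]
E
python3 - <<'E'
from plant import imaging
from h import *
for n,(a,b,c,d) in dict(top=(170,110,290,225),side=(200,105,320,205)).items():
    i=imaging.camera_info(n); D=np.load(n+'0.npy'); C=cloud(i,D); im=cv2.imread(f'pics/{n}0.png')
    cv2.imwrite(f'pics/{n}0c.png',cv2.resize(im[b:d,a:c],None,fx=5,fy=5,interpolation=cv2.INTER_CUBIC))
    sub=np.zeros(D.shape,bool); sub[b:d,a:c]=1
    for lo,hi in((.084,.096),(.100,.117),(.117,.155)):
        m=sub&(D>0)&(C[...,2]>lo)&(C[...,2]<hi); P=C[m]
        print(n,lo,m.sum(),P.mean(0),P.min(0),P.max(0))
        if lo==.084:
            print('circle',cv2.minEnclosingCircle(P[:,:2].astype(np.float32)))
    dark=sub&(im.max(2)<60)&(C[...,2]>.115)&(D>0); P=C[dark]; v,u=np.nonzero(dark)
    print('ball',len(P),u.mean(),v.mean(),P.mean(0),P[:,2].max(),P.min(0),P.max(0))
    arm=sub&(C[...,2]>.104)&(C[...,2]<.117)&(D>0)
    q=C[arm]; print(np.round(q[np.argsort(q[:,0])][::max(1,len(q)//15)],3).tolist())
E
```

```text
top 0.084 4793 [0.55157805 0.18666198 0.09016147] [0.46481163 0.10461367 0.08401693] [0.63713471 0.27770701 0.09599278]
circle ((0.5512552261352539, 0.19137996435165405), 0.0869932547211647)
top 0.1 347 [0.535544   0.19861907 0.11229829] [0.48088284 0.17582275 0.10066928] [0.56749818 0.23066989 0.11687941]
top 0.117 309 [0.51256652 0.21461144 0.13756529] [0.48070927 0.19403985 0.11718205] [0.56029618 0.24189972 0.15045171]
ball 118 210.38135593220338 168.1949152542373 [0.52571861 0.20420325 0.1445649 ] 0.15045171174011662 [0.51548562 0.19403985 0.13626948] [0.53681711 0.21753294 0.15045171]
[[0.481, 0.23, 0.108], [0.496, 0.221, 0.111], [0.503, 0.222, 0.113], [0.51, 0.22, 0.112], [0.518, 0.212, 0.112], [0.53, 0.199, 0.113], [0.537, 0.201, 0.11], [0.541, 0.187, 0.113], [0.544, 0.194, 0.113], [0.547, 0.184, 0.115], [0.549, 0.202, 0.116], [0.552, 0.204, 0.113], [0.555, 0.19, 0.113], [0.557, 0.177, 0.111], [0.561, 0.195, 0.116], [0.566, 0.187, 0.111]]
side 0.084 2731 [0.54411034 0.17662524 0.08953348] [0.46206604 0.10525844 0.0840658 ] [0.63370992 0.27657758 0.09597987]
circle ((0.5481783151626587, 0.19227014482021332), 0.08743063360452652)
side 0.1 361 [0.52658044 0.20249567 0.11041525] [0.47858407 0.17588546 0.10060581] [0.56274013 0.23486446 0.11698565]
side 0.117 242 [0.50853207 0.21327767 0.1352501 ] [0.47730977 0.19444713 0.11774709] [0.53518627 0.24335936 0.14852525]<stdin>:13: RuntimeWarning: Mean of empty slice.
  ret = ret.dtype.type(ret / rcount)
  ret = um.true_divide(
Traceback (most recent call last):
ValueError: zero-size array to reduction operation maximum which has no identity
```

```bash
python3 - <<'E'
import cv2
b=cv2.imread('pics/side0.png')[105:205,200:320]; cv2.imwrite('pics/side0c.png',cv2.resize(b,None,fx=5,fy=5,interpolation=cv2.INTER_CUBIC))
E
```

```text
(no output)
```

View pics/top0c.png

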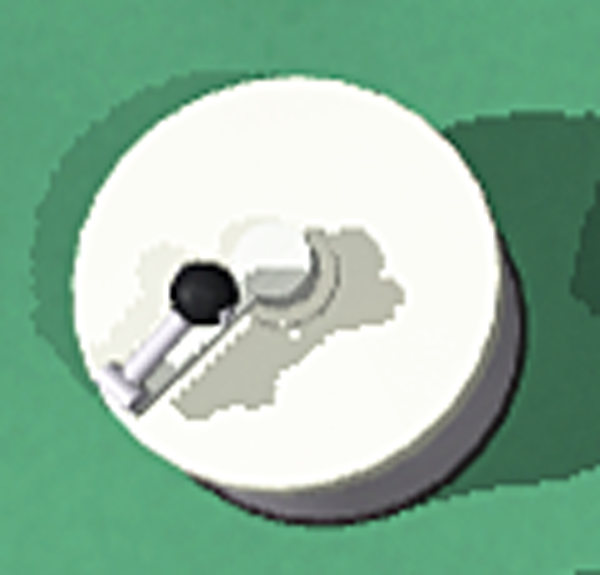

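View pics/side0c.png

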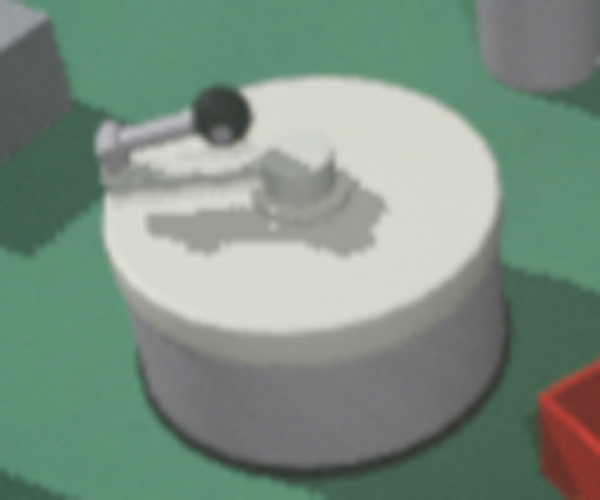

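```bash
python3 - <<'E'
from plant import imaging
from h import *
t=imaging.camera_info('top'); s=imaging.camera_info('side')
def tri(a,b):
    A=[];B=[]
    rs=[ray(t,*a),ray(s,*b)]
    M=np.zeros((3,3));y=np.zeros(3)
    for o,d in rs:
        d=d/np.linalg.norm(d);Q=np.eye(3)-np.outer(d,d);M+=Q;y+=Q@o
    x=np.linalg.solve(M,y); return x,[np.linalg.norm(np.cross(x-o,d/np.linalg.norm(d))) for o,d in rs]
# lid circle: project 85mm circle, grow fit from depth pts rim
for n,i in(('top',t),('side',s)):
    D=np.load(n+'0.npy');C=cloud(i,D)
    a,b,c,d=dict(top=(170,110,290,225),side=(200,105,320,205))[n]
    m=np.zeros(D.shape,np.uint8); z=C[...,2]; m[b:d,a:c]=((z>.084)&(D>0))[b:d,a:c]
    m=cv2.morphologyEx(m,cv2.MORPH_OPEN,np.ones((3,3)))
    im=cv2.imread(f'pics/{n}0.png'); w=(im.min(2)>150).astype(np.uint8) if n=='top' else m
    mm=np.zeros_like(w); mm[b:d,a:c]=w[b:d,a:c]
    cn=max(cv2.findContours(mm,cv2.RETR_EXTERNAL,cv2.CHAIN_APPROX_NONE)[0],key=cv2.contourArea)
    P=np.array([pix_z(i,u,v,.09)[:2] for u,v in cv2.convexHull(cn)[:,0]],np.float32)
    print(n,'lid',cv2.minEnclosingCircle(P),cv2.fitEllipse(P))
bl=tri((211,168.6),(244.2,128.2)); hg=tri((195,187),(222.4,133))
print('ball',bl,'hinge',hg)
print('hinge@.126',pix_z(t,195,187,.126),pix_z(s,222.4,133,.126))
print('ball@.135',pix_z(t,211,168.6,.135),pix_z(s,244.2,128.2,.135))
# tall
print('tall lid',pix_z(t,442,208,.15))
E
```

```text
top lid ((0.5501130223274231, 0.19170695543289185), 0.08728627860546112) ((0.5503323078155518, 0.1915072649717331), (0.17156952619552612, 0.1736854612827301), 96.67224884033203)
side lid ((0.5439809560775757, 0.20047526061534882), 0.0994112491607666) ((0.5444293022155762, 0.19587314128875732), (0.1710122674703598, 0.1927216500043869), 11.945821762084961)
ball (array([0.52640255, 0.205958  , 0.1362103 ]), [np.float64(0.0007692896463543434), np.float64(0.0007692896463542785)]) hinge (array([0.48689299, 0.22902279, 0.13128209]), [np.float64(0.0009104504616355349), np.float64(0.0009104504616355943)])
hinge@.126 [0.48868792 0.23060185 0.126     ] [0.48885895 0.23589079 0.126     ]
ball@.135 [0.527401   0.20606894 0.135     ] [0.52641805 0.20765707 0.135     ]
tall lid [ 0.52563128 -0.23071471  0.15      ]
```

Request:
apply_moves([
  [0.13, 0.1, 0, 0, 0, 0],
  [0.26, 0.2, 0, 0, 0, 0],
  [0.4, 0.3, 0, 0, 0, 0],
  [0.53, 0.4, 0, 0, 0, 0],
  [0.65, 0.49, 0, 0, 0, 0],
  [0.76, 0.57, 0, 0, 0, 0],
], hand=-1)

```text
time_s: 0.85
tcp_pos: [0.287, 0.5042, 0.2257]
eef_rot: [179.9, -0.0, -14.4]
contact_force: [-0.4, -0.1, 0.3]
gripper_width: 0.0873
```

Request:
apply_moves([
  [0.13, 0.1, 0, 0, 0, 0],
  [0.26, 0.2, 0, 0, 0, 0],
  [0.4, 0.3, 0, 0, 0, 0],
  [0.53, 0.4, 0, 0, 0, 0],
  [0.65, 0.49, 0, 0, 0, 0],
  [0.76, 0.57, 0, 0, 0, 0],
])

```text
time_s: 1.6
tcp_pos: [0.4066, 0.3547, 0.2258]
eef_rot: [179.9, 0.0, -14.4]
contact_force: [1.1, -0.5, 0.2]
gripper_width: 0.0876
```

Request:
apply_moves([
  [0.13, 0.1, 0, 0, 0, 0.03],
  [0.26, 0.2, 0, 0, 0, 0.07],
  [0.4, 0.3, 0, 0, 0, 0.1],
  [0.53, 0.4, 0, 0, 0, 0.14],
  [0.65, 0.49, 0, 0, 0, 0.17],
  [0.77, 0.57, 0, 0, 0, 0.196],
  [0.77, 0.57, 0, 0, 0, 0.196],
  [0.77, 0.57, 0, 0, 0, 0.196],
])

```text
time_s: 2.6
tcp_pos: [0.5272, 0.2059, 0.2258]
eef_rot: [179.9, -0.0, -32.0]
contact_force: [0.3, -0.3, 0.0]
gripper_width: 0.0879
```

```bash
python3 - <<'E'
from plant import status, imaging
import cv2,pickle
s=status.get_state();i=imaging.camera_info('wrist');p,d=imaging.capture('wrist');cv2.imwrite('pics/w1.png',p)
pickle.dump((i,d),open('w1.pkl','wb'));print(s['tcp_pos'],s['eef_rot'],i['T'])
p,d=imaging.capture('side');cv2.imwrite('pics/side1.png',p)
E
```

```text
[0.52720627 0.2059104  0.22579013] [ 1.79860777e+02 -1.49277840e-02 -3.20326429e+01] [[-0.53081177  0.80563059  0.26305553  0.59948788]
 [-0.84748746 -0.50531296 -0.16255405  0.161745  ]
 [ 0.00196685 -0.30922186  0.95098789  0.38346885]
 [ 0.          0.          0.          1.        ]]
```

View pics/w1.png

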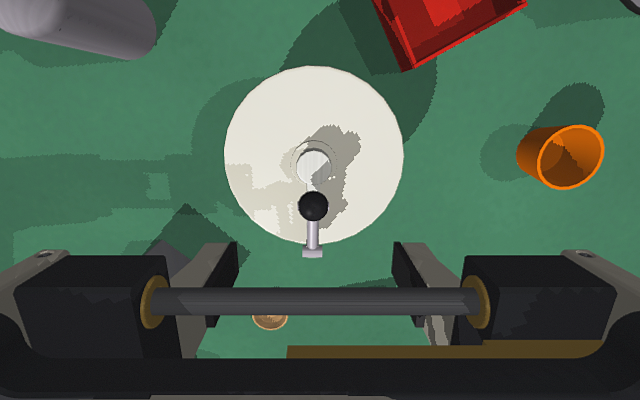

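View pics/side1.png

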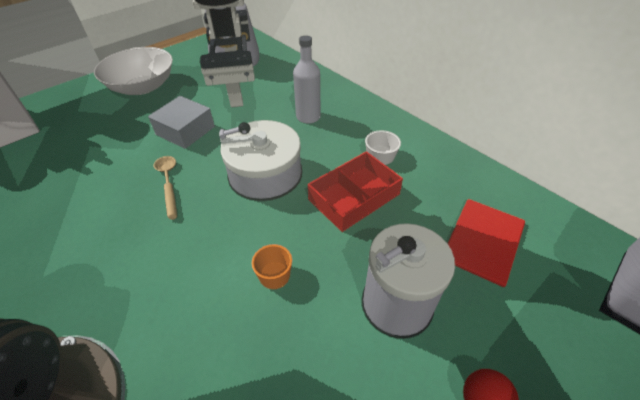

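```bash
python3 - <<'E'
from plant import imaging
from h import *
import pickle
i,d=pickle.load(open('w1.pkl','rb')); s=imaging.camera_info('side')
print('tip in side',proj(s,[.5272,.2059,.226]))
print('fx',i['fx'])
print('ball',pix_z(i,313,206,.136),'hinge',pix_z(i,312,251,.13),'lidc',pix_z(i,314,154.5,.09))
for p in ([.527,.206,.136],[.4865,.231,.126],[.5503,.1915,.09]): print(proj(i,p))
im=cv2.imread('pics/w1.png'); C=cloud(i,d)
m=(im.max(2)<50); m[:185]=0;m[230:]=0;m[:,:295]=0;m[:,335:]=0
v,u=np.nonzero(m);print('dark',u.mean(),v.mean(),C[m].mean(0),C[m][:,2].max(),u.min(),u.max(),v.min(),v.max())
w=(im.min(2)>140).astype(np.uint8); w[250:]=0
cn=max(cv2.findContours(w,0,cv2.CHAIN_APPROX_NONE)[0],key=cv2.contourArea)
P=np.array([pix_z(i,a,b,.09)[:2] for a,b in cv2.convexHull(cn)[:,0]],np.float32);print(cv2.minEnclosingCircle(P))
E
```

```text
tip in side (np.float64(237.45094695618488), np.float64(89.87061178457172))
fx 310.371914571509
ball [0.52856227 0.20729206 0.136     ] hinge [0.49088453 0.23207314 0.13      ] lidc [0.5585081  0.18752336 0.09      ]
(np.float64(315.2843220982636), np.float64(206.71533022348214))
(np.float64(315.55154551230356), np.float64(252.07851139507545))
(np.float64(315.0384096555691), np.float64(163.96050802151785))
dark 313.1808510638298 205.43313069908814 [0.53139185 0.205327   0.14465697] 0.38346885016544524 299 327 191 220
((0.5493819117546082, 0.19314667582511902), 0.08844392001628876)
```

The wrist view agrees with the fixed cameras to 1–2 mm (ball at (313,206), hinge at (312,252)). I'll descend over the ball.

Request:
apply_moves([
  [0, -0.006, 0.1, 0, 0, 0],
  [0, -0.006, 0.2, 0, 0, 0],
  [0, -0.006, 0.3, 0, 0, 0],
  [0, -0.006, 0.39, 0, 0, 0],
  [0, -0.006, 0.46, 0, 0, 0],
  [0, -0.006, 0.51, 0, 0, 0],
  [0, -0.006, 0.54, 0, 0, 0],
  [0, -0.006, 0.54, 0, 0, 0],
])

```text
time_s: 3.7
tcp_pos: [0.5276, 0.2072, 0.1178]
eef_rot: [179.9, -0.0, -32.0]
contact_force: [-0.1, -0.0, -1.2]
gripper_width: 0.0876
```

```bash
python3 - <<'E'
from plant import status, imaging
import cv2
for n in('wrist','side'):
    p,d=imaging.capture(n);cv2.imwrite(f'pics/{n}2.png',p if n=='wrist' else cv2.resize(p[60:210,180:340],None,fx=4,fy=4))
E
```

```text
(no output)
```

View pics/wrist2.png

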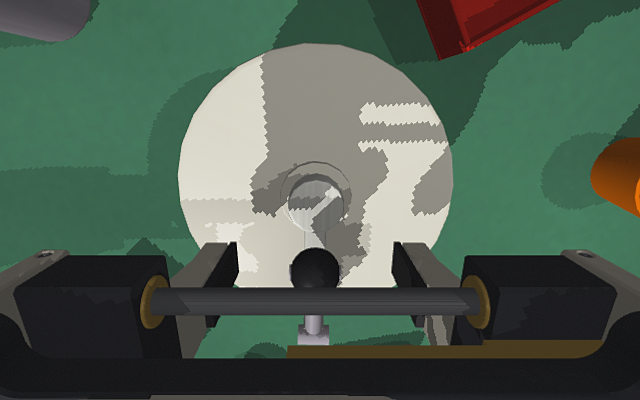

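View pics/side2.png

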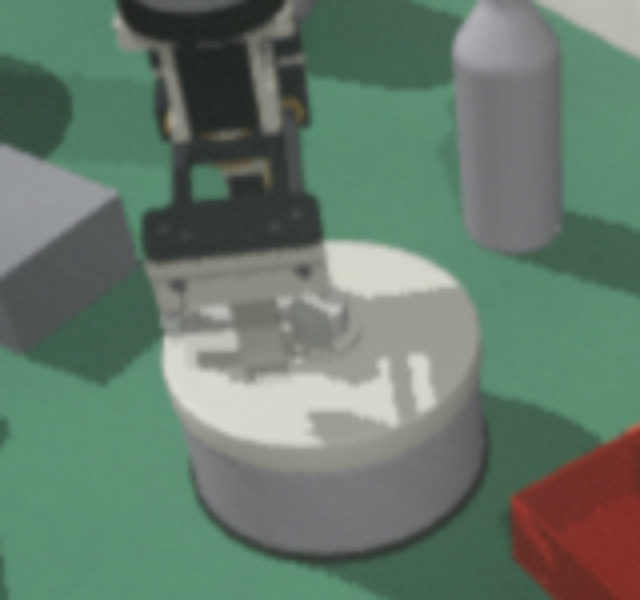

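The ball at (315,268) is centred between the fingertips (237 and 393). I'll close on it.

Request:
apply_moves([
  [0, 0, 0, 0, 0, 0],
  [0, 0, 0, 0, 0, 0],
  [0, 0, 0, 0, 0, 0],
  [0, 0, 0, 0, 0, 0],
  [0, 0, 0, 0, 0, 0],
  [0, 0, 0, 0, 0, 0],
  [0, 0, 0, 0, 0, 0],
  [0, 0, 0, 0, 0, 0],
], hand=1, grip_force=20)

```text
time_s: 4.8
tcp_pos: [0.5278, 0.2073, 0.1184]
eef_rot: [179.9, -0.0, -32.0]
contact_force: [-0.4, -0.5, 0.4]
gripper_width: 0.0246
```

Request:
apply_moves([
  [-0.006, 0, -0.023, 0, 0, 0],
  [-0.016, 0, -0.05, 0, 0, 0],
  [-0.029, 0, -0.076, 0, 0, 0],
  [-0.045, 0, -0.1, 0, 0, 0],
  [-0.064, 0, -0.121, 0, 0, 0],
  [-0.086, 0, -0.14, 0, 0, 0],
  [-0.109, 0, -0.157, 0, 0, 0],
  [-0.135, 0, -0.171, 0, 0, 0],
  [-0.162, 0, -0.181, 0, 0, 0],
  [-0.19, 0, -0.188, 0, 0, 0],
  [-0.218, 0, -0.192, 0, 0, 0],
  [-0.235, 0, -0.192, 0, 0, 0],
])

```text
time_s: 6.3
tcp_pos: [0.4879, 0.2326, 0.157]
eef_rot: [179.9, -0.1, -31.9]
contact_force: [2.1, 1.5, -0.3]
gripper_width: 0.0247
```

```bash
python3 - <<'E'
from plant import status, imaging
import cv2
s=status.get_state();print(s['tcp_pos'],s['contact_force'],s['moment'],s['gripper_width'])
for n in('wrist','side'):
    p,d=imaging.capture(n);cv2.imwrite(f'pics/{n}3.png',p if n=='wrist' else cv2.resize(p[60:210,180:340],None,fx=4,fy=4))
E
```

```text
[0.48789187 0.23262978 0.157029  ] [ 2.10590335  1.52008124 -0.32571753] [ 0.40654823 -1.09391381  0.0833032 ] 0.024746172364884394
```

View pics/wrist3.png

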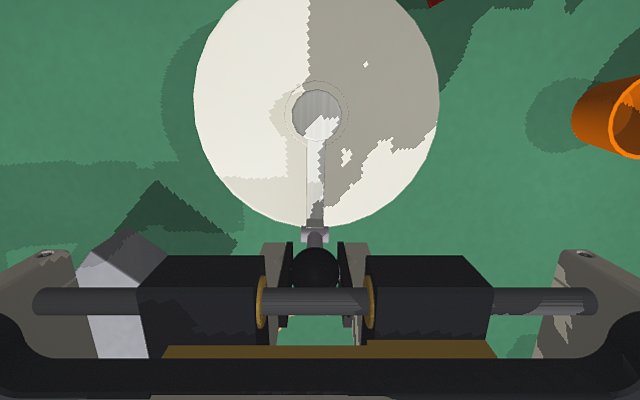

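View pics/side3.png

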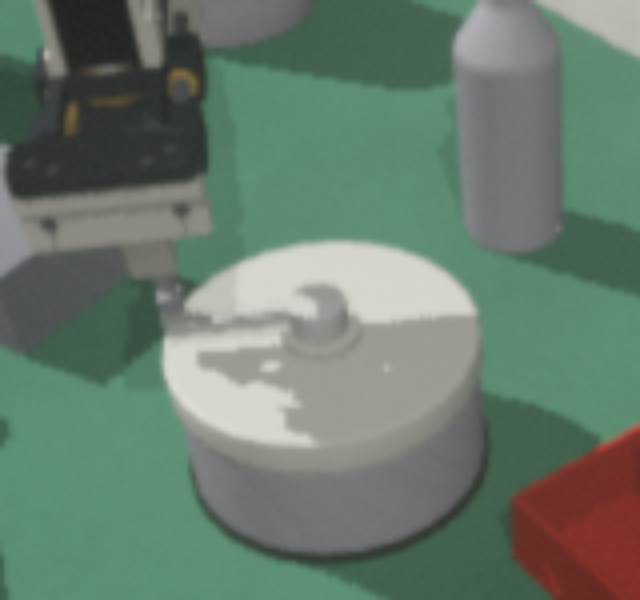

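Request:
apply_moves([
  [-0.008, 0, 0, 0, 0, 0],
  [-0.015, 0, 0, 0, 0, 0],
  [-0.015, 0, 0, 0, 0, 0],
  [-0.015, 0, 0, 0, 0, 0],
])

```text
time_s: 6.9
tcp_pos: [0.487, 0.233, 0.157]
eef_rot: [179.9, -0.2, -32.0]
contact_force: [11.2, -4.1, -3.7]
gripper_width: 0.0244
```

The force rose to 11.7 N inward after only 1 mm of travel, so the upright stop has been met. Now I'll compute the crank arc.

```bash
cat > arc.py <<'E'
import sys; from plant import status; from h import *
from scipy.spatial.transform import Rotation as Rn
s=status.get_state(); R=Rn.from_euler('xyz',s['eef_rot'],degrees=True).as_matrix()
c=np.array([.550,.192,0]); p=s['tcp_pos']*[1,1,1]; q=p-c; q[2]=0
print(p,s['eef_rot'],s['contact_force'],'r',np.linalg.norm(q),'ang',np.degrees(np.arctan2(q[1],q[0])))
b=float(sys.argv[3])
for f in np.linspace(0,float(sys.argv[1]),int(sys.argv[2])+1)[1:]:
    W=Rn.from_euler('z',-f,degrees=True).as_matrix()
    n=W@(q*(1+b/np.linalg.norm(q)*min(1,f/5))); t=R.T@(n-q)/.2
    print([round(float(x),3) for x in t],round(f/90,3))
E
python3 arc.py 45 12 .001
```

```text
[0.48697746 0.23303784 0.15703244] [179.90861661  -0.20728864 -31.95020493] [11.16408159 -4.07084107 -3.74234871] r 0.0752060177664425 ang 146.92937857178543
[-0.002, -0.025, -0.0] 0.042
[-0.001, -0.05, -0.0] 0.083
[0.004, -0.074, -0.0] 0.125
[0.01, -0.098, -0.0] 0.167
[0.018, -0.122, -0.0] 0.208
[0.027, -0.145, -0.0] 0.25
[0.038, -0.168, -0.0] 0.292
[0.05, -0.19, -0.0] 0.333
[0.063, -0.21, -0.0] 0.375
[0.078, -0.23, -0.0] 0.417
[0.094, -0.249, -0.0] 0.458
[0.112, -0.267, -0.0] 0.5
```

Request:
apply_moves([
  [-0.004, -0.025, 0, 0, 0, 0.042],
  [-0.001, -0.05, 0, 0, 0, 0.083],
  [0.004, -0.074, 0, 0, 0, 0.125],
  [0.01, -0.098, 0, 0, 0, 0.167],
  [0.018, -0.122, 0, 0, 0, 0.208],
  [0.027, -0.145, 0, 0, 0, 0.25],
])

```text
time_s: 7.65
tcp_pos: [0.5071, 0.2534, 0.1569]
eef_rot: [179.9, -0.3, -54.6]
contact_force: [4.0, -3.3, 1.3]
gripper_width: 0.0247
```

```bash
python3 arc.py 45 12 .001
```

```text
[0.50708954 0.25335993 0.15691413] [179.88470457  -0.32269503 -54.5782229 ] [ 4.01402198 -3.32166156  1.31259302] r 0.07487555662144581 ang 124.96600710885117
[-0.003, -0.025, -0.0] 0.042
[-0.001, -0.05, -0.0] 0.083
[0.003, -0.074, -0.0] 0.125
[0.009, -0.098, -0.0] 0.167
[0.016, -0.122, -0.0] 0.208
[0.025, -0.145, -0.0] 0.25
[0.035, -0.168, -0.0] 0.292
[0.047, -0.189, -0.0] 0.333
[0.061, -0.21, -0.0] 0.375
[0.075, -0.23, -0.0] 0.417
[0.091, -0.249, 0.0] 0.458
[0.108, -0.267, 0.0] 0.5
```

Request:
apply_moves([
  [-0.004, -0.025, 0, 0, 0, 0.042],
  [-0.001, -0.05, 0, 0, 0, 0.083],
  [0.003, -0.074, 0, 0, 0, 0.125],
  [0.009, -0.098, 0, 0, 0, 0.167],
  [0.016, -0.122, 0, 0, 0, 0.208],
  [0.025, -0.145, 0, 0, 0, 0.25],
  [0.035, -0.168, 0, 0, 0, 0.292],
  [0.047, -0.189, 0, 0, 0, 0.333],
  [0.061, -0.21, 0, 0, 0, 0.375],
  [0.075, -0.23, 0, 0, 0, 0.417],
  [0.091, -0.249, 0, 0, 0, 0.458],
  [0.108, -0.267, 0, 0, 0, 0.5],
])

```text
time_s: 9.15
tcp_pos: [0.5632, 0.2662, 0.157]
eef_rot: [-179.9, -0.4, -99.7]
contact_force: [0.3, 0.6, 2.6]
gripper_width: 0.0245
```

```bash
python3 arc.py 30 12 .001
```

```text
[0.56318344 0.26622612 0.15700775] [-179.86899281   -0.35823836  -99.69200655] [0.2873327  0.57465364 2.55465851] r 0.0753877981506618 ang 79.92861828469934
[-0.002, -0.017, 0.0] 0.028
[-0.003, -0.033, 0.0] 0.056
[-0.001, -0.05, 0.0] 0.083
[0.001, -0.066, 0.0] 0.111
[0.005, -0.083, 0.0] 0.139
[0.009, -0.099, 0.0] 0.167
[0.013, -0.115, 0.0] 0.194
[0.019, -0.131, 0.0] 0.222
[0.025, -0.146, 0.0] 0.25
[0.032, -0.161, 0.001] 0.278
[0.039, -0.176, 0.001] 0.306
[0.047, -0.191, 0.001] 0.333
```

Request:
apply_moves([
  [-0.003, -0.017, 0, 0, 0, 0.028],
  [-0.005, -0.033, 0, 0, 0, 0.056],
  [-0.004, -0.05, 0, 0, 0, 0.083],
  [-0.001, -0.066, 0, 0, 0, 0.111],
])

```text
time_s: 9.65
tcp_pos: [0.576, 0.2632, 0.157]
eef_rot: [-179.8, -0.4, -109.8]
contact_force: [0.7, -2.5, 3.2]
gripper_width: 0.0244
```

```bash
python3 arc.py 20 8 .001
```

```text
[0.57600221 0.26315793 0.15697303] [-179.83471822   -0.44020078 -109.76420509] [ 0.74115091 -2.54074358  3.16098603] r 0.07575992640901028 ang 69.92691295539176
[-0.002, -0.017, 0.0] 0.028
[-0.003, -0.033, 0.0] 0.056
[-0.001, -0.05, 0.0] 0.083
[0.001, -0.067, 0.0] 0.111
[0.005, -0.083, 0.0] 0.139
[0.009, -0.099, 0.0] 0.167
[0.013, -0.115, 0.0] 0.194
[0.019, -0.131, 0.001] 0.222
```

Request:
apply_moves([
  [0, -0.017, 0, 0, 0, 0.028],
  [0, -0.033, 0, 0, 0, 0.056],
  [0.002, -0.05, 0, 0, 0, 0.083],
])

```text
time_s: 10.02
tcp_pos: [0.5852, 0.2588, 0.157]
eef_rot: [-179.8, -0.5, -117.3]
contact_force: [0.5, -0.3, 4.6]
gripper_width: 0.0247
```

```bash
python3 arc.py 20 8 .0
```

```text
[0.58518934 0.25880084 0.15696788] [-179.78931881   -0.47823555 -117.33302064] [ 0.45205912 -0.26608626  4.57832157] r 0.07550259331547056 ang 62.22063729202225
[0.0, -0.016, 0.0] 0.028
[0.002, -0.033, 0.0] 0.056
[0.004, -0.049, 0.0] 0.083
[0.006, -0.066, 0.0] 0.111
[0.01, -0.082, 0.0] 0.139
[0.014, -0.098, 0.0] 0.167
[0.018, -0.113, 0.001] 0.194
[0.024, -0.129, 0.001] 0.222
```

Request:
apply_moves([
  [-0.002, -0.01, 0, 0, 0, 0.014],
  [-0.002, -0.018, 0, 0, 0, 0.028],
  [-0.001, -0.026, 0, 0, 0, 0.042],
  [0, -0.034, 0, 0, 0, 0.056],
])

```text
time_s: 10.52
tcp_pos: [0.5895, 0.2564, 0.1568]
eef_rot: [-179.9, -0.5, -122.4]
contact_force: [-11.3, 6.3, 8.7]
gripper_width: 0.0249
```

```bash
python3 arc.py 10 4 .0
```

```text
[0.58949853 0.25639324 0.15681708] [-179.90458721   -0.49886801 -122.43937587] [-11.30998181   6.32217173   8.69384403] r 0.07554219703064627 ang 58.475231709547764
[0.0, -0.016, 0.0] 0.028
[0.001, -0.033, 0.0] 0.056
[0.002, -0.049, 0.0] 0.083
[0.005, -0.066, 0.0] 0.111
```

The tangential force is now 13 N and progress has stalled, which fits the stop. I'll press gently tangentially and outward to seat both stops.

Request:
apply_moves([
  [-0.006, -0.008, 0, 0, 0, -0.014],
  [-0.012, -0.014, 0, 0, 0, -0.014],
  [-0.015, -0.014, 0, 0, 0, -0.014],
  [-0.015, -0.014, 0, 0, 0, -0.014],
])

```text
time_s: 11.02
tcp_pos: [0.5898, 0.2569, 0.1565]
eef_rot: [179.8, -0.8, -121.2]
contact_force: [-15.3, -0.0, 12.4]
gripper_width: 0.0245
```

```bash
python3 arc.py 10 1 .0; python3 - <<'E'
from plant import status, imaging
import cv2
for n in('wrist','side'):
    p,d=imaging.capture(n);cv2.imwrite(f'pics/{n}4.png',p if n=='wrist' else cv2.resize(p[60:210,180:340],None,fx=4,fy=4))
E
```

```text
[0.58984887 0.25692978 0.15651601] [ 179.83487745   -0.75682695 -121.21504169] [-15.29735889  -0.02488999  12.3948777 ] r 0.07618273137762341 ang 58.461621011773204
[0.006, -0.066, -0.0] 0.111
```

View pics/wrist4.png

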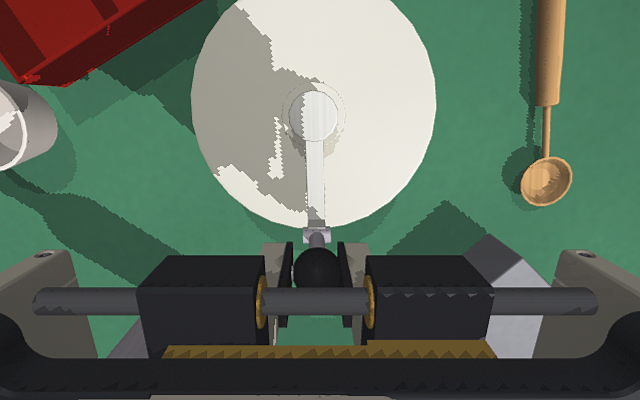

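View pics/side4.png

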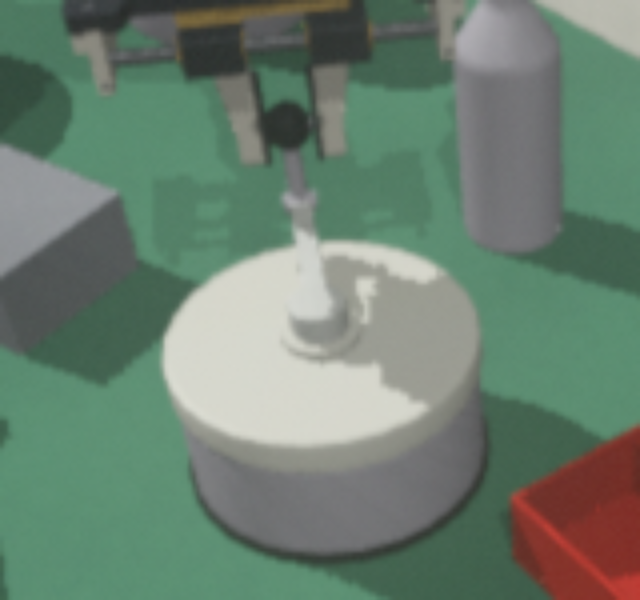

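Both stops are holding. In the side view the grip stands upright at (288,150) between the fingers. I'll relax the load and then open.

Request:
apply_moves([
  [-0.002, 0, -0.002, 0, 0, 0],
  [-0.002, 0, -0.004, 0, 0, 0],
  [-0.002, 0, -0.004, 0, 0, 0],
])

```text
time_s: 11.5
tcp_pos: [0.5889, 0.2569, 0.1569]
eef_rot: [179.7, -0.9, -121.3]
contact_force: [-7.1, -0.7, 5.1]
gripper_width: 0.0247
```

Request:
apply_moves([
  [-0.002, 0, 0, 0, 0, 0],
  [-0.002, 0, 0, 0, 0, 0],
  [-0.002, 0, 0, 0, 0, 0],
  [-0.002, 0, 0, 0, 0, 0],
  [-0.002, 0, 0, 0, 0, 0],
  [-0.002, 0, 0, 0, 0, 0],
  [-0.002, 0, 0, 0, 0, 0],
  [-0.002, 0, 0, 0, 0, 0],
], hand=-1)

```text
time_s: 12.5
tcp_pos: [0.5891, 0.2573, 0.1569]
eef_rot: [179.7, -0.9, -121.2]
contact_force: [0.4, -0.5, -0.1]
gripper_width: 0.0874
```

Released with zero force. I'll go straight up.

Request:
apply_moves([
  [0, 0, -0.06, 0, 0, 0],
  [0, 0, -0.14, 0, 0, 0],
  [0, 0, -0.24, 0, 0, 0],
  [0, 0, -0.36, 0, 0, 0],
  [0, 0, -0.48, 0, 0, 0],
  [0, 0, -0.6, 0, 0, 0],
  [0, 0, -0.6, 0, 0, 0],
])

```text
time_s: 13.38
tcp_pos: [0.5915, 0.2591, 0.2808]
eef_rot: [179.9, -0.6, -121.2]
contact_force: [0.1, -0.4, -1.4]
gripper_width: 0.0881
```

```bash
python3 - <<'E'
from plant import status, imaging
import cv2,pickle
print(status.get_state()['tcp_pos'])
for n in('wrist','side','top'):
    i=imaging.camera_info(n);p,d=imaging.capture(n);cv2.imwrite(f'pics/{n}5.png',p); pickle.dump((i,d),open(n+'5.pkl','wb'))
    if n!='wrist':
        a,b,c,d=dict(top=(170,110,290,225),side=(200,80,320,180))[n]
        cv2.imwrite(f'pics/{n}5c.png',cv2.resize(p[b:d,a:c],None,fx=5,fy=5,interpolation=cv2.INTER_CUBIC))
E
```

```text
[0.59153541 0.2590685  0.28078465]
```

View pics/wrist5.png

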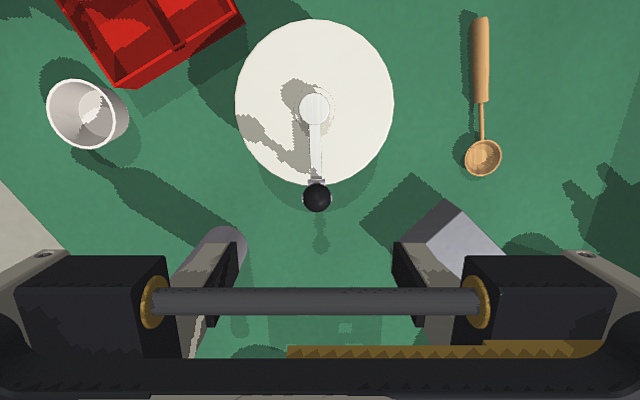

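View pics/side5c.png

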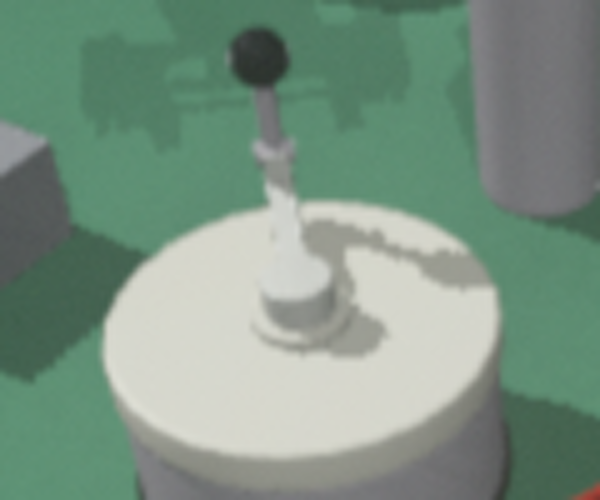

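View pics/top5c.png

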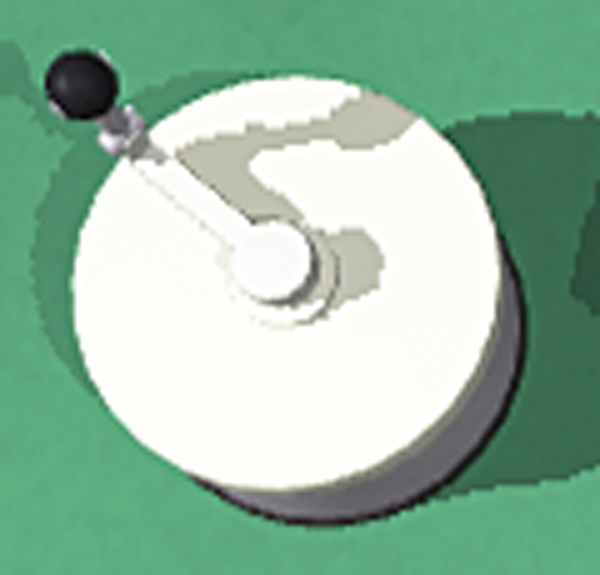

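```bash
python3 - <<'E'
from h import *; import pickle
px=dict(top=(186.4,127),side=(251.8,91.2),wrist=(317,197))
hp=dict(top=(194.3,136.5),side=(254.8,110))
for name,q in(('ball',px),('hinge',hp)):
    M=0;y=0;rs=[]
    for n,(u,v) in q.items():
        i=pickle.load(open(n+'5.pkl','rb'))[0];o,d=ray(i,u,v);d/=np.linalg.norm(d);Q=np.eye(3)-np.outer(d,d);M=M+Q;y=y+Q@o;rs.append((o,d))
    x=np.linalg.solve(M,y);print(name,x,[round(np.linalg.norm(np.cross(x-o,d)),4) for o,d in rs])
for n in px:
    i=pickle.load(open(n+'5.pkl','rb'))[0]
    print(n,px[n],[np.round(proj(i,[.550+np.cos(np.radians(58.5))*r,.192+np.sin(np.radians(58.5))*r,.126+.048*np.sin(t)]),1) for t in(1.57,1.45,1.3) for r in[.075-.048*np.cos(t)]])
E
```

```text
ball [0.5876807  0.25697904 0.17399411] [np.float64(0.0009), np.float64(0.0008), np.float64(0.0007)]
hinge [0.58642696 0.25590479 0.1274766 ] [np.float64(0.0004), np.float64(0.0004)]
top (186.4, 127) [array([186.7, 126.2]), array([188.9, 128.3]), array([191.9, 131. ])]
side (251.8, 91.2) [array([253. ,  91.2]), array([253.2,  92.8]), array([253.5,  95.1])]
wrist (317, 197) [array([315.3, 196.2]), array([315.3, 189.9]), array([315.4, 181.7])]
```

The ball is at height 0.174 m, directly above the hinge to within 2 mm, so the grip is upright.

```bash
python3 -c "
from plant import r,status
print(r.close_job(),status.get_state()['time_s'])"
```

```text
the job is handed in; nothing more can be done
the job is handed in; nothing more can be done
```

The wide canister's lid is clamped. I lifted the grip to upright, turned the crank clockwise to its stop, and let go with the grip still standing. The job was handed in at about 13.5 s of the 42 s allowed; the hand-in gave no verdict.

- **Grip:** I pinched the ball and swung it up along its arc until it met the upright stop, at about 12 N. After release, three cameras put the ball at z = 0.174 m and within 2 mm of directly above the hinge, so it is upright.
- **Crank:** it turned about 88.5° clockwise, from 147° to 58.5°. There it stalled at about 13 N and did not move when pressed again.
- **Release:** the force was near zero when the fingers opened, and the gripper then rose straight up, clear of everything.
- **Tall canister:** the arm never went near it.

No check failed. The only odd reading was the gripper showing about 24.6 mm across the 26 mm ball, which I took for a sensor or pad offset. The vertical force also drifted to about 12 N while I seated the crank; I relaxed it before letting go.

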